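# Press the square into the corner of the squaring block and hold it

### The arm

A 7-joint arm with a two-finger parallel gripper is mounted at the origin on a cart in front of the work surface, level with it; the furniture and walls round the work are solid. World frame = base frame: x ahead of the robot, y to its left, z up, the work surface at z = 0. Lengths are in m, angles in rad, forces in N, time in s.
With the tool pointing down it reaches from about 0.4 to 0.85 m from the base axis. Payload 6.9 kg.
Tool frame: the origin (TCP) lies midway between the tips of the shut fingers; the grasp point (between the pads) lies behind it (ctrl.pinch_z is the z of the grasp point in the tool frame, in m); z points along the fingers, y is the line along which they close (so a half turn about z gives the same grasp; the last joint's range is limited). The gripper opens to 85 mm and grips with 20 to 120 N. Pads are 22 mm wide; open, the fingers measure 114 mm over their backs; the gripper's body (76 mm by 85 mm) begins 54 mm behind the grasp point. The pads swing forward as they close: fully open they stand 13 mm farther back than shut.
Start: joints at [-1.109, 0.507, -0.238, 1.5, 0.126, 1.149, -0.155], TCP at [0.218, 0.586, 0.231] pointing down, gripper open.
Joint ranges: [-3.08, 3.08], [-0.24, 2.05], [-1.43, 1.35], [0, 2.5], [-1.52, 4.66], [0.17, 1.96], [-2.89, 2.89]. Speed limits (rad/s): [2.39, 2.39, 3.14, 3.14, 3.14, 3.14, 3.14].

### API

Orientations are given as a unit quaternion [w, x, y, z].
In Python, from station import ctrl, get_state, vision, ticket, models gives the robot as it stands. Calls block until the motion is done:
- ctrl.movep(position, orientation): joint-space move of the TCP to a pose.
- ctrl.movel(position, frame=None, max_speed=0.15): straight line of the TCP; frame=None keeps the orientation; max_speed is the mean speed in m/s.
- ctrl.set_joints(angles): joint-space move.
- ctrl.ungrasp() and ctrl.close_gripper(force=None): open the fingers fully, or close them until they stop; force is the grip in N (None keeps the last).
- ctrl.pause(seconds).
- ctrl.ik(position, orientation): joint angles nearest the present ones, or None.
- get_state(): the state.
- vision.grab_frame(name): name is "side" or "top"; returns (picture, depth): 480x640x3 uint8, blue, green, red; 480x640 float32, m along the optical axis (not along the pixel's ray), 0 where there is no reading.
- vision.camera_info(name): a dict with "mtx" (3x3 intrinsics, pixels), "R" (3x3) and "t" (3): a world point X has camera coordinates R X + t. Camera axes: x right, y down, z forward; pixel columns grow to the right and rows downward; lengths in m; the calibration is good to about 2 mm. A picture is of the moment at which its call begins. camera_info takes no time and is no camera call.
A pose or a line that the arm cannot do raises ctrl.Unreachable and nothing moves.
- ticket.close_job(): hands the job in; it is judged then, once.
Trained networks look in the newest picture that a camera, given by its name, has taken for a name from the list of things; names that differ only in an ending like _2 or _b are one class to them, and where a whole thing is asked for, a point or a joint stands for the part that bears it (a point fixed in the world has none). Each returns a list of dicts, best first, with "p" (0 to 1); they miss things now and then, are a little off and sometimes report something else, mostly with a low value. They report only what shows in the picture. A call takes as long as a camera call. They do not tell look-alikes from the thing itself.
- models.recognise(camera, target): "point" ([column, row] in pixels, amid what is visible of it).
- models.masks_of(camera, target): "mask" (480x640 bool, what is visible of it) and "point" ([column, row] in pixels, amid what is visible of it).
The state is a dict: "time": time; "qpos": joint angles; "qd": joint speeds; "tau": joint torques, N m; "tcp_pos": TCP position; "eef_rot": TCP orientation; "contact_force": force on the tool from outside, world axes, zero at the start; "wrist_torque": the same for the moment, N m; "width": finger opening in m; "gripper_force": force on a finger pad.
Only numpy, scipy, OpenCV 4.12 (cv2) and the standard library are available. Lean on these libraries where they do the work, as an engineer would, in place of code of your own. Each camera call takes 0.05 s, during which the arm holds its last target. There are 200 camera calls.

### The job

Pick up the engineer's square from the grey working board and press it, heel first, into the corner of the squaring block, so that its stock sits flat on the base plate and its back edge lies flat along the leaning, spring-loaded upright, which this pushes up square to the plate; the whole width of the stock must be against the upright. Finish while still gripping the square and pressing it lightly against both plate and upright: do not let go, and leave the solder reel, the capacitor and the screwdriver alone.

Things in the scene. Friction and masses are not known exactly. Their poses are not given: they have to be found in the camera images.
- square_mid (a point): Engineer's square, about 350 g, an L standing on the board: stock (foot) a dark steel bar 90 long, 24 wide, 18 high; at one end of it a bright upright blade 30 along the stock, 10 thick, top 100 over the underside. Point: blade's centre, half-way up, 50 over the underside. x axis: along the stock from its free end to the blade's back edge (15 ahead); y across the 10 mm; z up.
- square_heel (a point): Heel of the square: bottom outer corner, mid-width, where its back edge (blade and stock end are flush) meets the underside; 15 along x from and 50 below square_mid, same axes. When seated, the blade stands clear above the upright from 48 over the underside: grip it above that, across its thickness.
- corner (a point): Corner of the squaring block: middle of the line where the upright's face meets the base plate's top when the upright is square. x axis: level, from the open plate towards the upright, normal to its face; y along the corner; z up. Heel at this point with the same x axis = seated. The plate reaches 105 in front (-x) and 37 behind, is 104 wide.
- upright (a joint): Lean of the upright, rad: 0 = square to the plate, positive = leaning over the plate. A steel plate 70 wide, 8 thick, top edge 48 above the base plate, hinged at its foot (6 behind the face, 10 above the plate). A spring leans it to 0.22, its top then about 9 in front of the corner line; about 3 N at the top holds it square. It springs back when let go.
- block: Squaring block, screwed to the board: aluminium base plate 8 thick carrying the upright, with two 18 high hinge ears beside the upright, behind its face. Origin on the board 8 below the corner point, same axes.
- reel: Green-flanged solder reel, 46 x 47 x 34 high, standing behind the work; leave alone. Origin at the centre of its underside.
- capacitor: Black round capacitor, 42 diameter, 56 high, standing behind the work; leave alone. Origin at the centre of its underside.
- driver: Red-handled screwdriver 162 long, 22 thick, lying to the right of the block; leave alone. Origin at the centre of its underside.
- board: Grey working board, 320 x 480 mm, lying on the desk, fixed; its top is 8 above the desk (z = 0.008 in the base frame). Block, square, reel, capacitor and screwdriver stand on it. Origin at the centre of its underside. Left of it stands a tall receiver cabinet (550 high, fixed): its front is about 480 ahead of the robot, between 90 right and 80 left of straight ahead; pass in front of it.
Things that resemble listed ones, but are neither listed nor needed, are in the scene too. What is shaped like the part that bears square_mid but brown or turquoise is not meant.

How it is judged:
By the outcome, as a careful person would: the job done as asked, in the order asked, and still so for the second after the job is handed in, while the arm keeps its last pose, push and grip.
It also fails if it takes over 40 s, if anything falls off the work surface, if the arm or the gripper's body presses on something with over 40 N, if the wrist force passes 120 N, or if a joint passes its speed limit or range.

## Working session

There is one attempt and no reset: what is moved stays moved. The work goes in short steps, each a Python script; the robot and the scene stay as the last script left them, time stands still between calls to the robot, and variables do not carry over. Pictures are saved under pics/ and viewed, at most 10 in all, crops included, and the job is handed in when it is done.

```bash
ls; mkdir -p pics
python3 - <<'E'
from station import ctrl,get_state,vision,models
import cv2,numpy as np
s=get_state();print(s['time'],s['tcp_pos'],s['eef_rot'],s['width'],ctrl.pinch_z)
for c in("top","side"):
    im,d=vision.grab_frame(c);cv2.imwrite(f"pics/{c}0.png",im);np.save(f"pics/{c}0d.npy",d)
    i=vision.camera_info(c);print(c,i)
    for t in("square_mid","upright","block"):
        for k,r in enumerate(models.masks_of(c,t)):
            print(c,t,r['p'],r['point'],r['mask'].sum());np.save(f"pics/{c}_{t}_{k}.npy",r['mask'])
E
```

```text
pics
0.0 [0.21758504 0.58537452 0.23044783] [-1.36258117e-04  1.76926238e-01  9.84223730e-01 -8.57888806e-04] 0.08525039124803381 -0.0187
top {'mtx': array([[546.33901755,   0.        , 315.65801283],
       [  0.        , 546.33901755, 235.42232113],
       [  0.        ,   0.        ,   1.        ]]), 'R': array([[ 0.00519181, -0.99996763,  0.00614639],
       [-0.97320841, -0.00646557, -0.22983382],
       [ 0.22986612, -0.00478847, -0.97321048]]), 't': array([-0.24424662,  0.53056568,  1.25281304])}
top square_mid 0.89 [230.0, 298.9] 443
top square_mid 0.69 [155.0, 294.2] 489
top square_mid 0.57 [314.0, 273.1] 452
top upright 0.59 [388.4, 241.2] 168
top block 0.87 [369.1, 250.6] 2402
top block 0.2 [315.9, 276.8] 435
top block 0.2 [382.1, 265.8] 20565
side {'mtx': array([[531.76096824,   0.        , 323.63947904],
       [  0.        , 531.76096824, 237.28793038],
       [  0.        ,   0.        ,   1.        ]]), 'R': array([[ 0.96151433, -0.2744374 ,  0.01320268],
       [-0.14289187, -0.54052045, -0.82910769],
       [ 0.23467447,  0.79531237, -0.55893303]]), 't': array([-0.55197572,  0.0156346 ,  1.22021738])}
side square_mid 0.87 [232.7, 174.0] 384
side square_mid 0.75 [248.5, 216.5] 662
side square_mid 0.59 [300.3, 263.9] 957
side upright 0.88 [358.7, 309.8] 696
side block 0.73 [350.2, 313.2] 2986
```

View pics/top0.png

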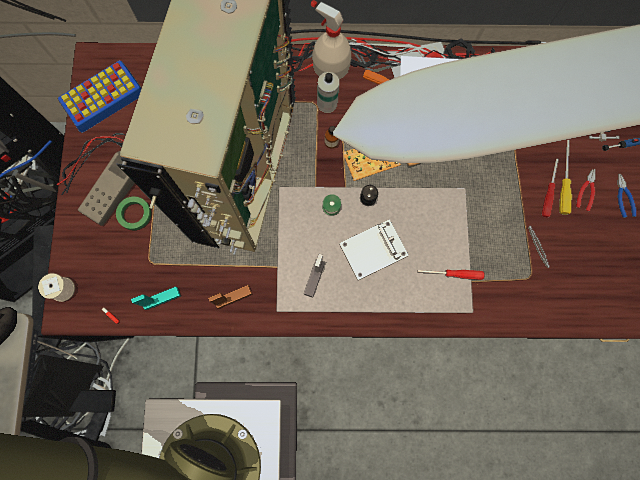

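View pics/side0.png

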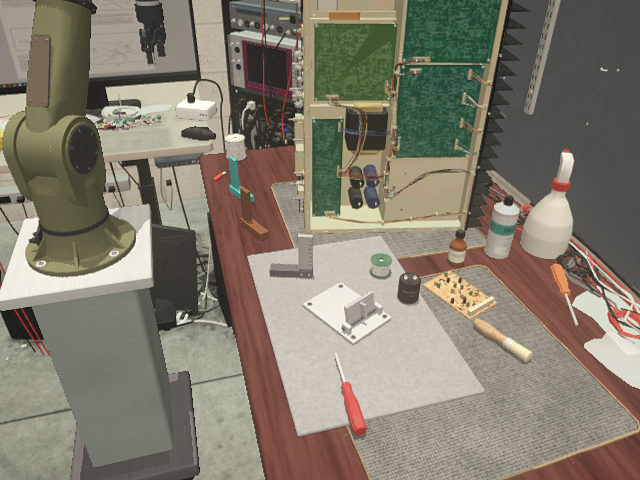

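The named square is the grey one (top ~(314,275), side ~(300,260)). The brown and turquoise ones are decoys. The block is at top (375,250), with its upright on the right side. Next I measure both from depth.

```bash
cat > h.py <<'E'
import numpy as np,cv2
from station import ctrl,get_state,vision,models
def cloud(c,d,mask=None):
    i=vision.camera_info(c);K=i['mtx']
    if mask is None: mask=np.ones(d.shape,bool)
    v,u=np.nonzero(mask&(d>0));z=d[v,u]
    P=np.c_[(u-K[0,2])/K[0,0]*z,(v-K[1,2])/K[1,1]*z,z]
    return (P-i['t'])@i['R']
def proj(c,X):
    i=vision.camera_info(c);q=(np.atleast_2d(X)@i['R'].T+i['t'])@i['mtx'].T
    return q[:,:2]/q[:,2:]
E
python3 - <<'E'
from h import *
for c,ks in(("top",2),("side",2)):
    d=np.load(f"pics/{c}0d.npy")
    for t,k in(("square_mid",2),("block",0),("upright",0)):
        m=np.load(f"pics/{c}_{t}_{k}.npy");P=cloud(c,d,m)
        print(c,t,len(P),np.percentile(P,[2,50,98],axis=0).round(3).tolist())
        if t!="upright":
            lo,hi=((.020,.032) if t=="square_mid" else (.011,.021))
            for a,b in((lo,hi),(.035,.12)):
                Q=P[(P[:,2]>a)&(P[:,2]<b)]
                print('  z',a,b,len(Q),np.median(Q[:,2]) if len(Q) else 0, cv2.minAreaRect((Q[:,:2]*1000).astype(np.float32)) if len(Q)>5 else '')
    P=cloud(c,d);q=(P[:,0]>.4)&(P[:,0]<.55)&(P[:,1]<-.3)&(P[:,1]>-.45)&(abs(P[:,2])<.02);print(np.median(P[q],axis=0))
    im=cv2.imread(f"pics/{c}0.png")
    u,v=(260,160) if c=="top" else (255,220)
    w,h=(170,130) if c=="top" else (150,130)
    cv2.imwrite(f"pics/{c}0c.png",cv2.resize(im[v:v+h,u:u+w],None,fx=4,fy=4,interpolation=cv2.INTER_CUBIC))
E
```

```text
top square_mid 449 [[0.393, -0.26, 0.007], [0.439, -0.238, 0.026], [0.485, -0.216, 0.109]]
  z 0.02 0.032 296 0.026005995571947604 ((434.8056945800781, -237.27847290039062), (23.899799346923828, 89.2064437866211), 71.09994506835938)
  z 0.035 0.12 91 0.10635093969341061 ((463.3724670410156, -247.06651306152344), (10.06251049041748, 31.30815315246582), 70.75475311279297)
top block 2396 [[0.446, -0.457, 0.009], [0.509, -0.384, 0.016], [0.57, -0.312, 0.063]]
  z 0.011 0.021 1990 0.016087966790566628 ((510.56500244140625, -385.49627685546875), (105.04867553710938, 145.6854248046875), 26.4910945892334)
  z 0.035 0.12 138 0.06120263440163769 ((525.125244140625, -418.81475830078125), (89.54203796386719, 22.814558029174805), 26.694963455200195)
top upright 168 [[0.493, -0.436, 0.013], [0.525, -0.418, 0.06], [0.554, -0.398, 0.067]]
[ 0.4683118  -0.37207078  0.01217193]
side square_mid 956 [[0.393, -0.261, 0.008], [0.453, -0.25, 0.026], [0.475, -0.223, 0.104]]
  z 0.02 0.032 307 0.023318700824857666 ((433.5068054199219, -238.59799194335938), (29.258289337158203, 87.48418426513672), 70.39891052246094)
  z 0.035 0.12 431 0.07216548516922355 ((462.08563232421875, -249.8035125732422), (13.290778160095215, 29.48975944519043), 71.10704040527344)
side block 2963 [[0.445, -0.462, 0.008], [0.505, -0.411, 0.014], [0.572, -0.317, 0.06]]
  z 0.011 0.021 1963 0.013228000254047575 ((508.44512939453125, -385.6951904296875), (106.50743103027344, 144.7193145751953), 26.24351692199707)
  z 0.035 0.12 458 0.050969140705427164 ((524.3411254882812, -421.4196472167969), (70.231689453125, 27.53923225402832), 22.05930519104004)
side upright 691 [[0.492, -0.436, 0.016], [0.523, -0.423, 0.043], [0.556, -0.402, 0.061]]
[ 0.46146932 -0.3794425   0.00857802]
```

View pics/top0c.png

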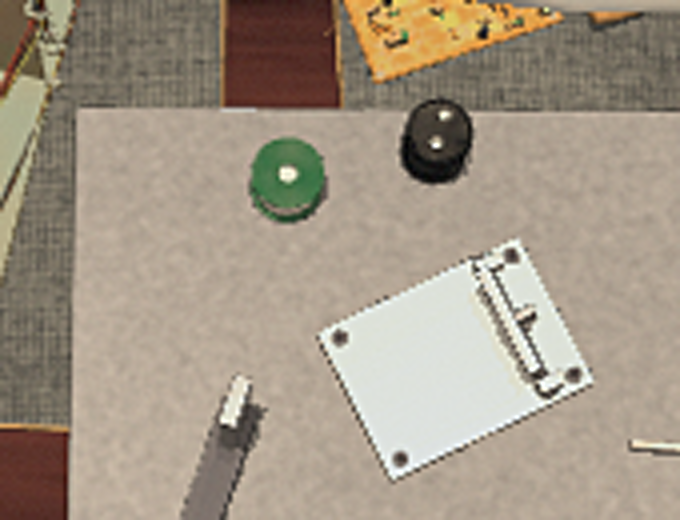

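View pics/side0c.png

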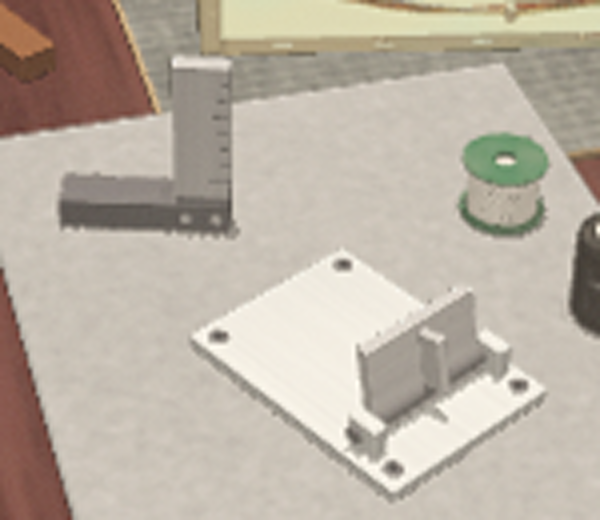

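```bash
cat >> h.py <<'E'
def quat(a):  # tool down, tool x at angle a (rad)
    return np.array([0,np.cos(a/2),np.sin(a/2),0])
E
python3 - <<'E'
from h import *
np.set_printoptions(precision=3,suppress=True)
def t(n,p,a):
    q=ctrl.ik(p,quat(np.radians(a)));print(n,a,p,None if q is None else np.array(q))
for r in(.34,.38,.42):
  for z in(.25,.35,.45):
    t('retr',[r*np.cos(1.215),r*np.sin(1.215),z],159.6)
    t('front',[r,0,z],159.6-69.6)
for a in(-19,161): t('grasp',[.463,-.247,.065],a);t('above',[.463,-.247,.2],a)
for a in(-63.5,116.5): t('corner',[.519,-.402,.073],a)
E
```

```text
retr 159.6 [np.float64(0.11843455550987378), np.float64(0.31870559464995063), 0.25] [-1.022  0.04  -0.277  2.12   0.013  0.983 -0.091]
front 90.0 [0.34, 0, 0.25] [-0.403  0.037  0.346  2.126 -0.015  0.981 -0.049]
retr 159.6 [np.float64(0.11843455550987378), np.float64(0.31870559464995063), 0.35] [-1.009 -0.044 -0.262  1.911 -0.012  1.272 -0.053]
front 90.0 [0.34, 0, 0.35] [-0.469 -0.054  0.372  1.917  0.021  1.275 -0.104]
retr 159.6 [np.float64(0.11843455550987378), np.float64(0.31870559464995063), 0.45] [-1.003 -0.073 -0.253  1.672 -0.018  1.541 -0.041]
front 90.0 [0.34, 0, 0.45] [-0.519 -0.088  0.393  1.678  0.034  1.545 -0.128]
retr 159.6 [np.float64(0.13236803262868246), np.float64(0.3562003704911213), 0.25] [-1.033  0.108 -0.276  2.045  0.035  0.993 -0.112]
front 90.0 [0.38, 0, 0.25] [-0.358  0.108  0.33   2.051 -0.042  0.989 -0.007]
retr 159.6 [np.float64(0.13236803262868246), np.float64(0.3562003704911213), 0.35] [-1.02   0.027 -0.268  1.843  0.008  1.272 -0.075]
front 90.0 [0.38, 0, 0.35] [-0.424  0.023  0.371  1.849 -0.009  1.271 -0.051]
retr 159.6 [np.float64(0.132368032628
[... 616 characters left out ...]
oat64(0.14630150974749112), np.float64(0.3936951463322919), 0.45] [-1.03   0.068 -0.267  1.534  0.018  1.542 -0.083]
front 90.0 [0.42, 0, 0.45] [-0.476  0.069  0.462  1.54  -0.031  1.54  -0.015]
grasp -19 [0.463, -0.247, 0.065] [-0.087  0.723  0.874  1.979 -0.773  0.813 -0.668]
above -19 [0.463, -0.247, 0.2] [-0.222  0.593  1.094  1.82  -0.591  1.1   -0.816]
grasp 161 [0.463, -0.247, 0.065] [ 0.363  0.557  0.12   1.973 -0.11   0.617  1.794]
above 161 [0.463, -0.247, 0.2] [ 0.109  0.415  0.486  1.817 -0.231  0.966  1.931]
corner -63.5 [0.519, -0.402, 0.073] [ 0.137  0.9    0.951  1.61  -0.813  1.072 -1.357]
corner 116.5 [0.519, -0.402, 0.073] [ 0.387  0.737  0.414  1.606 -0.36   0.875  1.401]
```

Run:
```python
from h import *
np.set_printoptions(precision=3,suppress=True)
r=.36;q=np.array(ctrl.ik([r*np.cos(1.215),r*np.sin(1.215),.33],quat(np.radians(159.6))))
ctrl.set_joints(q);print(get_state()['time'])
q[0]+=1.7;ctrl.set_joints(q);s=get_state();print(s['time'],s['tcp_pos'],s['contact_force'])
for n,p,aa in(('grasp',[.463,-.247,.065],(-19,161)),('above',[.463,-.247,.19],(-19,161)),('corner',[.519,-.402,.073],(-63.5,116.5)),('cup',[.505,-.37,.13],(-63.5,116.5))):
  for a in aa:
    k=ctrl.ik(p,quat(np.radians(a)));print(n,a,None if k is None else np.array(k))
```

```text
1.4917
3.4417 [ 0.319 -0.167  0.33 ] [ 0.522 -0.575  0.271]
grasp -19 [ 0.536  0.554 -0.137  1.971  0.123  0.624 -1.584]
grasp 161 [ 0.686  0.571 -0.364  1.969  0.321  0.657  1.358]
above -19 [ 0.561  0.391 -0.166  1.826  0.079  0.932 -1.543]
above 161 [ 0.723  0.407 -0.4    1.824  0.191  0.949  1.479]
corner -63.5 [ 0.572  0.7    0.086  1.603 -0.074  0.841 -1.992]
corner 116.5 [ 0.765  0.706 -0.247  1.6    0.211  0.862  0.899]
cup -63.5 [ 0.556  0.595  0.061  1.636 -0.043  0.912 -2.046]
cup 116.5 [ 0.75   0.602 -0.259  1.633  0.182  0.93   0.889]
```

Run:
```python
from h import *
np.set_printoptions(precision=3,suppress=True)
def st(n):
    s=get_state();print(n,round(s['time'],2),s['tcp_pos'],s['contact_force'],s['width'],s['gripper_force'])
Q=quat(np.radians(161))
ctrl.movep([.4632,-.2473,.19],Q);st('above')
ctrl.movel([.4632,-.2473,.065],max_speed=.1);st('down')
ctrl.close_gripper(80);st('grip')
p=get_state()['tcp_pos'];ctrl.movel([p[0],p[1],.125],max_speed=.08);st('lift')
for c in("top","side"):
    im,d=vision.grab_frame(c);cv2.imwrite(f"pics/{c}1.png",im);np.save(f"pics/{c}1d.npy",d)
    for k,r in enumerate(models.masks_of(c,"square_mid")):
        print(c,r['p'],r['point'],r['mask'].sum());np.save(f"pics/{c}1_{k}.npy",r['mask'])
u,v=(240,150) if c=="top" else (220,130)
cv2.imwrite("pics/side1c.png",cv2.resize(im[v:v+200,u:u+260],None,fx=3,fy=3,interpolation=cv2.INTER_CUBIC)[:600,:780])
```

```text
above 4.83 [ 0.463 -0.247  0.19 ] [ 0.8    0.25  -0.152] 0.08526681060656026 0.0
down 6.22 [ 0.464 -0.247  0.066] [-0.607  0.575  0.869] 0.0855332328808785 0.0
grip 6.91 [ 0.463 -0.247  0.065] [0.012 1.074 2.2  ] 0.009333071508401831 78.3166766166687
lift 7.81 [ 0.463 -0.247  0.125] [ 0.115  0.814 -5.425] 0.008762026015443894 77.73823142051697
top 0.79 [155.0, 295.7] 484
top 0.67 [229.2, 296.4] 451
side 0.79 [298.4, 243.5] 684
side 0.73 [232.6, 178.2] 399
side 0.72 [246.8, 218.4] 616
```

View pics/side1c.png

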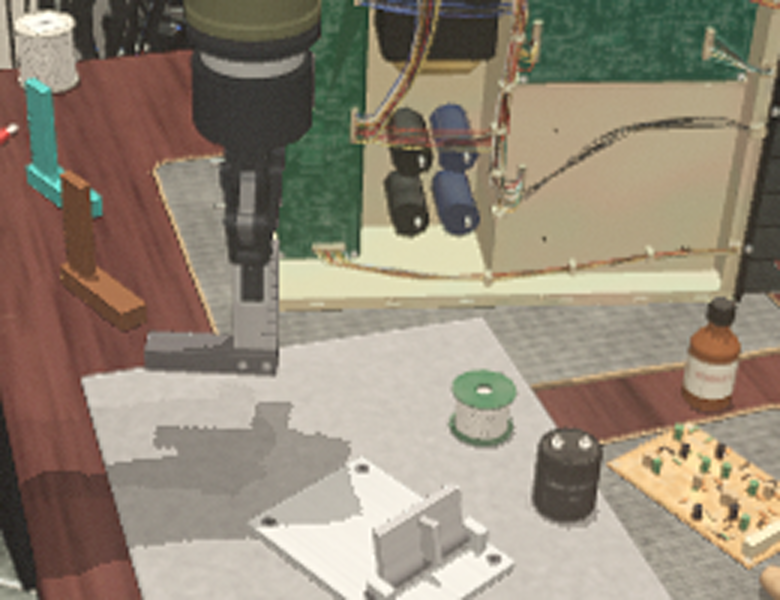

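Square is gripped and level at crop (210,355), and the block and its upright are untouched. Next I turn it over the plate and lower it until it touches.

```bash
cat >> h.py <<'E'
np.set_printoptions(precision=4,suppress=True)
A=np.radians(-63.6);X=np.array([np.cos(A),np.sin(A),0]);Y=np.array([-X[1],X[0],0]);C=np.array([.5257,-.4159,.016])
B=np.array([X,Y,[0,0,1]])
Q=quat(A+np.pi)
def tgt(hx,hz,hy=0): return C+B.T@np.array([hx-.015,hy,hz+.057])  # heel offset from corner
def st(n):
    s=get_state();f=B@s['contact_force'];m=B@s['wrist_torque']
    h=B@(s['tcp_pos']-C)+[.015,0,-.057];print(n,round(s['time'],2),'heel',h*1000,'f',f.round(2),'m',m.round(2),'w',round(s['width'],4));return f
E
python3 - <<'E'
from h import *
ctrl.movep(tgt(-.022,.045),Q);st('over')
ctrl.movel(tgt(-.022,.006),max_speed=.08);ctrl.pause(.3);f0=st('low')
np.save('f0.npy',f0)
z=.006
while z>-.006:
    z-=.001;ctrl.movel(tgt(-.022,z),max_speed=.02);f=st('z%.1f'%(z*1e3))
    if f[2]-f0[2]>4: break
for c in("top","side"):
    im,d=vision.grab_frame(c);cv2.imwrite(f"pics/{c}2.png",im);np.save(f"pics/{c}2d.npy",d)
u,v=proj("side",C)[0].astype(int)
cv2.imwrite("pics/side2c.png",cv2.resize(im[v-75:v+45,u-80:u+80],None,fx=5,fy=5,interpolation=cv2.INTER_CUBIC))
E
```

```text
over 8.63 heel [-22.3025  -0.1721  44.0119] f [-0.95  0.05 -4.42] m [ 0.01 -0.03  0.  ] w 0.0092
low 9.57 heel [-21.771    0.097    6.4424] f [ 0.78  0.54 -4.97] m [ 0.03 -0.03  0.03] w 0.0095
z5.0 9.82 heel [-22.0509  -0.046    4.9581] f [ 0.59  0.05 -5.34] m [ 0.02 -0.08  0.03] w 0.0091
z4.0 10.07 heel [-22.0425  -0.0374   3.8916] f [ 0.42  0.43 -5.32] m [-0.06 -0.13  0.03] w 0.0088
z3.0 10.32 heel [-22.0618  -0.0318   2.8905] f [-0.09  0.67 -4.67] m [-0.05 -0.06 -0.03] w 0.0091
z2.0 10.57 heel [-22.0527  -0.0313   1.915 ] f [-1.07 -0.23 -5.6 ] m [ 0.02 -0.04  0.  ] w 0.0091
z1.0 10.82 heel [-22.0437  -0.0507   0.9191] f [-0.72 -0.09 -4.1 ] m [ 0.   -0.08 -0.05] w 0.0089
z0.0 11.07 heel [-21.8099   0.1273   0.219 ] f [ 0.68  0.65 -2.25] m [-0.07 -0.05 -0.04] w 0.0094
z-1.0 11.32 heel [-21.7517   0.2056   0.1832] f [-1.29 -0.66  5.18] m [-0.25  0.46 -0.07] w 0.0093
```

View pics/side2c.png

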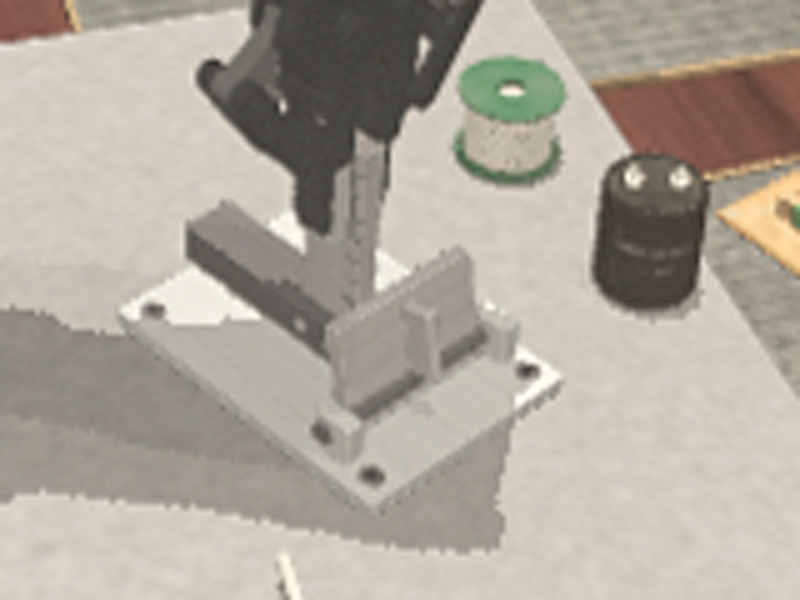

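The stock is down on the plate in front of the leaning upright. I'll check its lateral position and yaw against the block from the depth clouds before pushing.

Run:
```python
from h import *
for c in("top","side"):
    d=np.load(f"pics/{c}2d.npy");im=cv2.imread(f"pics/{c}2.png").astype(int)
    P=(cloud(c,d,np.ones(d.shape,bool))-C)@B.T*1000
    v,u=np.nonzero(d>0);g=im[v,u].mean(1)
    q=(P[:,0]>-125)&(P[:,0]<-45)&(abs(P[:,1])<30)&(P[:,2]>11)&(P[:,2]<25)
    S=P[q];print(c,len(S),np.median(S,axis=0),cv2.minAreaRect(S[:,:2].astype(np.float32)) if len(S)>5 else '')
    # per-slice y midrange + top-height slope
    for a in range(-120,-45,15):
        s=S[(S[:,0]>a)&(S[:,0]<a+15)]
        if len(s)>8: print(a,len(s),'y',np.percentile(s[:,1],[3,97]),'z',np.median(s[:,2]))
    U=P[(P[:,0]>-16)&(P[:,0]<12)&(P[:,2]>30)&(P[:,2]<56)&(abs(P[:,1])<50)]
    if len(U): print('upr y',np.percentile(U[:,1],[2,98]),'x',np.percentile(U[:,0],[2,98]))
```

```text
top 0 [nan nan nan] 
side 266 [-81.404   -5.4195  14.9523] ((-77.86231994628906, -1.8985939025878906), (27.052705764770508, 65.66744232177734), 89.92262268066406)
-120 25 y [-13.1871   8.8182] z 14.523035087074476
-105 67 y [-14.7775   8.6352] z 14.900119662224206
-90 66 y [-14.0339   9.4518] z 15.022304120315054
-75 64 y [-13.2217   7.8592] z 14.949081176234323
-60 44 y [-14.643  -0.326] z 15.141143706679333
upr y [-36.3421  31.4843] x [-8.4446 10.4898]
  return _methods._mean(a, axis=axis, dtype=dtype,
  ret = um.true_divide(
```

Run:
```python
from h import *
f0=np.load('f0.npy')
ctrl.close_gripper(120);st('grip')
z=-.001
ctrl.movel(tgt(-.011,z),max_speed=.03);st('x-11')
x=-.011
while x<.006:
    x+=.001;ctrl.movel(tgt(x,z),max_speed=.02);f=st('x%.0f'%(x*1e3))-f0
    if f[0]<-12: break
ctrl.pause(.4);st('end');np.save('last.npy',[x,z])
for c in("top","side"):
    im,d=vision.grab_frame(c);cv2.imwrite(f"pics/{c}3.png",im);np.save(f"pics/{c}3d.npy",d)
u,v=proj("side",C)[0].astype(int)
cv2.imwrite("pics/side3c.png",cv2.resize(im[v-75:v+45,u-80:u+80],None,fx=5,fy=5,interpolation=cv2.INTER_CUBIC))
for c in("side",):
    P=(cloud(c,d)-C)@B.T*1000-[0,-2.4,-2.8]
    U=P[(P[:,0]>-16)&(P[:,0]<16)&(P[:,2]>25)&(P[:,2]<56)&(abs(P[:,1])<38)]
    for a in range(25,50,5):
        s=U[(U[:,2]>a)&(U[:,2]<a+5)]
        for n,t in(('L',s[s[:,1]<-18]),('R',s[s[:,1]>18])):
            if len(t)>3:print(a,n,len(t),np.percentile(t[:,0],[5,50,95]))
```

```text
grip 11.64 heel [-21.6209   0.25     0.2521] f [-2.59 -0.28  7.36] m [-0.36  0.5   0.04] w 0.0088
x-11 12.16 heel [-15.7175   0.7088   0.4248] f [-15.17  -2.37  19.97] m [-0.61  4.12 -0.06] w 0.0088
x-10 12.41 heel [-15.5204   0.7273   0.4366] f [-17.85  -3.14  21.26] m [-0.63  4.64 -0.02] w 0.0087
end 12.81 heel [-15.509    0.7333   0.4441] f [-17.3   -2.09  20.7 ] m [-0.63  4.66 -0.05] w 0.0084
25 L 20 [-2.483   2.5252  4.3545]
25 R 15 [1.6084 3.3044 4.8201]
30 L 23 [-3.7327  1.8269  2.8031]
30 R 18 [-0.2858  1.2987  2.4677]
35 L 25 [-6.8403  0.0647  1.6692]
35 R 17 [-1.8189  0.4769  2.2279]
40 L 21 [-7.1056 -1.0688  0.3509]
40 R 20 [-9.2938 -1.564   1.0441]
45 L 27 [-7.6206 -3.1379 -0.4226]
45 R 21 [-5.917  -2.4887 -0.9954]
```

View pics/side3c.png

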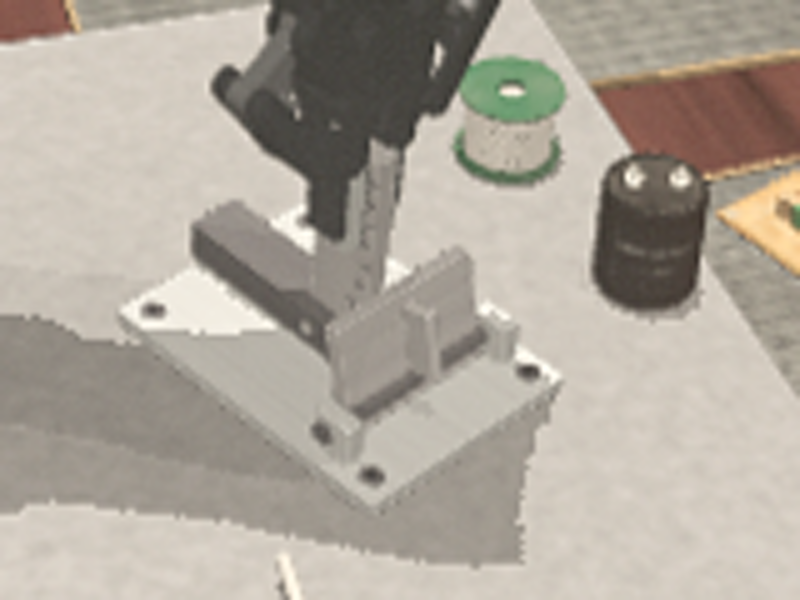

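It jammed: the heel stuck on the plate (about 17 N) and the upright hasn't moved. I'll back off, lift, and measure how far the square has pitched in the grip.

```bash
cat >> h.py <<'E'
def pitch(c="side",hx=-.022,hz=.02,n=None):
    im,d=vision.grab_frame(c)
    P=(cloud(c,d)-C)@B.T*1000-[0,-2.4,-1.2]
    q=(P[:,0]>hx*1e3-93)&(P[:,0]<hx*1e3-40)&(abs(P[:,1])<9)&(P[:,2]>hz*1e3+18-9)&(P[:,2]<hz*1e3+18+14)
    S=P[q]
    # camera sees top and the -y side; keep the upper envelope
    xs=[];zs=[]
    for a in np.arange(S[:,0].min(),S[:,0].max(),6):
        s=S[(S[:,0]>=a)&(S[:,0]<a+6)]
        if len(s)>6: xs.append(s[:,0].mean());zs.append(np.median(s[:,2]))
    k=np.polyfit(xs,zs,1);print('stock slope',k[0],'deg',np.degrees(np.arctan(k[0])),'top z at heel',np.polyval(k,hx*1e3),np.c_[xs,zs].round(1).tolist())
    if n:
        u,v=proj(c,C)[0].astype(int);cv2.imwrite(n,cv2.resize(im[v-75:v+45,u-80:u+80],None,fx=5,fy=5,interpolation=cv2.INTER_CUBIC))
E
python3 - <<'E'
from h import *
ctrl.movel(tgt(-.022,.002),max_speed=.05);st('back')
ctrl.movel(tgt(-.022,.02),max_speed=.08);ctrl.pause(.3);f0=st('up');np.save('f0.npy',f0)
pitch(n="pics/side4c.png")
E
```

```text
back 13.31 heel [-21.8325  -0.0907   1.7748] f [ 0.56  0.07 -5.18] m [ 0.   -0.09 -0.04] w 0.0083
up 13.98 heel [-22.1732  -0.0822  19.6684] f [ 0.89 -0.23 -5.56] m [-0.03 -0.12  0.02] w 0.0085
stock slope -0.012450060893987118 deg -0.7132990906882949 top z at heel 36.21444352667998 [[-109.6, 37.1], [-104.4, 37.6], [-98.5, 37.4], [-92.6, 36.6], [-86.1, 36.8], [-80.0, 37.1], [-74.1, 37.3], [-68.8, 36.5], [-64.0, 36.7]]
```

View pics/side4c.png

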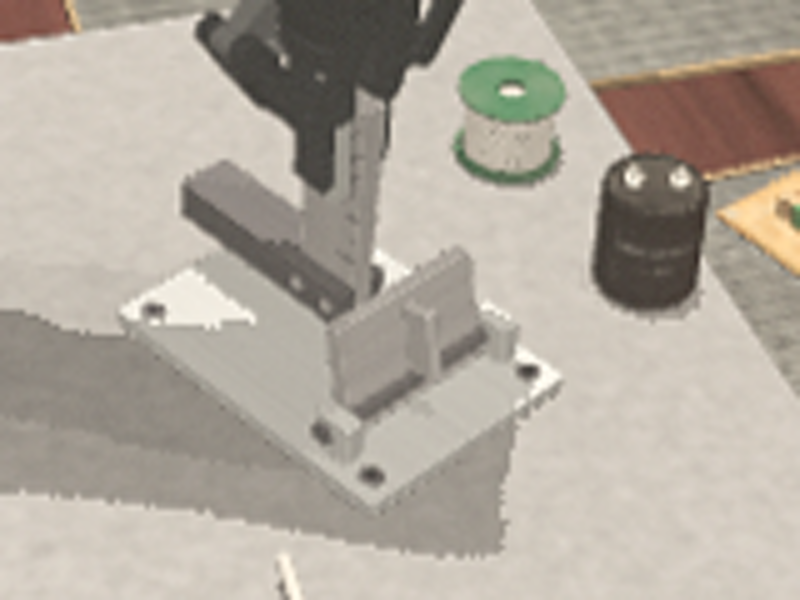

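Run:
```python
from h import *
f0=np.load('f0.npy')
z=.0013
ctrl.movel(tgt(-.020,z),max_speed=.06);st('down')
x=-.011;ctrl.movel(tgt(x,z),max_speed=.03);f=st('x-11')-f0
while x<.006 and f[0]>-9 and f[2]<8:
    x+=.0015;ctrl.movel(tgt(x,z),max_speed=.03);f=st('x%.1f'%(x*1e3))-f0
np.save('last.npy',[x,z])
pitch(hx=x,hz=0,n="pics/side5c.png")
```

```text
down 14.5 heel [-20.2021  -0.2038   0.5034] f [ 0.13  0.24 -4.28] m [ 0.05 -0.01 -0.01] w 0.0085
x-11 14.95 heel [-10.8294  -0.1209   1.1692] f [-0.71  0.84 -4.52] m [-0.03 -0.12  0.09] w 0.0087
x-9.5 15.2 heel [-9.4815  0.0218  1.3092] f [ 0.8  -0.27 -4.99] m [ 0.02 -0.06 -0.02] w 0.0088
x-8.0 15.45 heel [-8.6932  0.1142  1.1862] f [-2.37  0.34 -2.73] m [-0.01  0.3  -0.01] w 0.0086
x-6.5 15.7 heel [-6.7429  0.1383  1.3512] f [-3.62  0.09 -1.28] m [ 0.03  0.72 -0.01] w 0.0085
x-5.0 15.95 heel [-4.8968  0.0842  1.3702] f [-4.39 -0.54 -1.96] m [ 0.05  0.55 -0.03] w 0.0087
x-3.5 16.2 heel [-3.3315  0.0846  1.3307] f [-3.66  0.79 -4.97] m [0.14 0.93 0.03] w 0.0086
x-2.0 16.45 heel [-1.8728  0.1235  1.286 ] f [-2.91  1.09 -2.54] m [0.19 0.79 0.05] w 0.0084
x-0.5 16.7 heel [-0.4586  0.0582  1.2602] f [-4.2   0.16 -2.05] m [0.22 0.77 0.04] w 0.0088
x1.0 16.95 heel [0.1066 0.0746 1.2491] f [-6.31  0.7  -0.65] m [ 0.16  1.42 -0.04] w 0.0086
x2.5 17.2 heel [0.3931 0.0745 1.2089] f [-9.95  0.84  2.42] m [ 0.    2.2  -0.04] w 0.0084
stock slope -0.018991661438487337 deg -1.088011249817882 top z at heel 17.329334148014034 [[-87.7, 18.4], [-81.2, 19.3], [-74.9, 18.9], [-69.3, 19.1], [-63.2, 18.7], [-56.8, 18.3], [-50.8, 18.1], [-45.0, 18.1], [-40.2, 18.3]]
```

View pics/side5c.png

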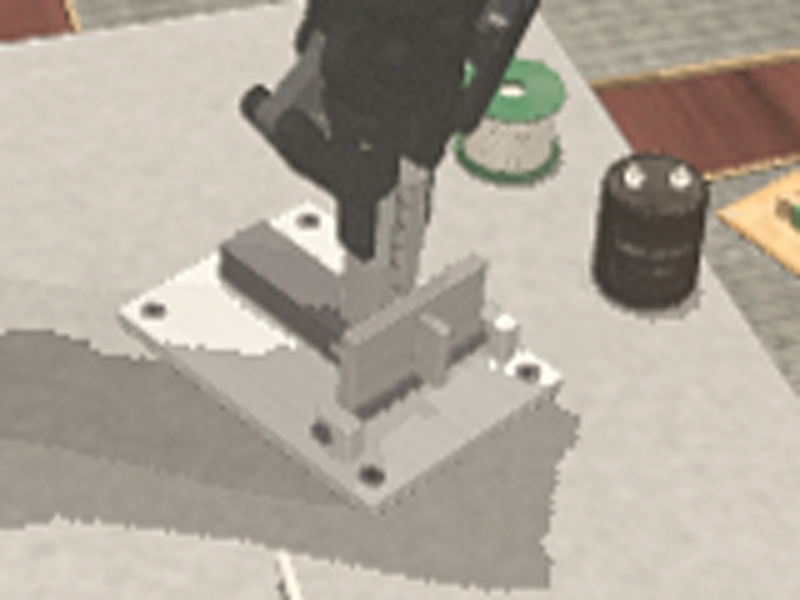

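The upright is now square (face vertical near (345–485, 260–400)), but the stock looks pitched forward slightly. I'll calibrate the slope measurement on the earlier flat frames.

```bash
cat >> h.py <<'E'
def slope(d,hx,zt):  # stock top plane slope along x, via side camera; zt: expected top z, mm
    P=(cloud("side",d)-C)@B.T*1000-[0,-2.4,-2.8]
    S=P[(P[:,0]>hx-88)&(P[:,0]<hx-38)&(P[:,1]>-8)&(P[:,1]<9)&(abs(P[:,2]-zt)<5)]
    for _ in range(4):
        k=np.linalg.lstsq(np.c_[S,np.ones(len(S))][:,[0,1,3]],S[:,2],rcond=None)[0]
        r=S[:,2]-np.c_[S[:,:2],np.ones(len(S))]@k;S=S[abs(r)<2*r.std()+.2]
    return len(S),np.degrees(k[0]),k@[hx-60,0,1]
E
python3 - <<'E'
from h import *
print('flat plate',slope(np.load('pics/side2d.npy'),-22,18))
print('jammed',slope(np.load('pics/side3d.npy'),-15.5,18))
R=[slope(vision.grab_frame("side")[1],0,19) for _ in range(3)];print('now',R)
# reference: square standing on the board at start, own frame
B0=B.copy();a=np.radians(-19);import h
h.B=np.array([[np.cos(a),np.sin(a),0],[-np.sin(a),np.cos(a),0],[0,0,1]])
h.C=np.array([.4632,-.2473,.008])+h.B.T@[.015,0,0]
print('board',slope(np.load('pics/side0d.npy'),0,18));print('lifted',slope(np.load('pics/side1d.npy'),0,78))
E
```

```text
flat plate (129, np.float64(0.41712912564470833), np.float64(17.96875774001519))
jammed (129, np.float64(-2.3260668282447674), np.float64(20.117691289936367))
now [(131, np.float64(-3.330745304938427), np.float64(20.220891829939905)), (136, np.float64(-1.4373741457367415), np.float64(20.14864592101625)), (143, np.float64(-1.2792595164541236), np.float64(20.17452117527814))]
board (111, np.float64(-1.242556059893093), np.float64(18.089826712411558))
lifted (114, np.float64(-0.026430282655843903), np.float64(77.36281093440019))
```

```bash
cat >> h.py <<'E'
from scipy.spatial.transform import Rotation as Ro
def go(hx,hz,deg,v=.02):  # heel target, leaning back by deg about the heel
    r=Ro.from_rotvec(-np.radians(deg)*Y)
    p=C+B.T@np.array([hx,0,hz])+r.apply(B.T@np.array([-.015,0,.057]))
    q=(r*Ro.from_quat(quat(A+np.pi),scalar_first=True)).as_quat(scalar_first=True)
    ctrl.movel(p,q,max_speed=v)
def rep(n):
    f=st(n);R=np.array([slope(vision.grab_frame("side")[1],0,19) for _ in range(2)]).mean(0);print('   slope',R[1],'z(-60)',R[2]);return f
E
python3 - <<'E'
from h import *
for x,z,dg in((.001,.001,0),(.001,.001,1),(.001,.001,2),(.001,.0005,2),(.001,0,2),(.001,-.0005,2)):
    go(x,z,dg);ctrl.pause(.15);f=rep(f'{x} {z} {dg}')
E
```

```text
0.001 0.001 0 17.8 heel [0.1212 0.0687 0.9825] f [-6.17  0.31 -0.78] m [ 0.15  1.4  -0.01] w 0.0082
   slope -1.30949893127324 z(-60) 19.682043279325
0.001 0.001 1 18.3 heel [-0.7149  0.1071  0.5209] f [-5.99  1.16 -1.27] m [0.27 1.38 0.  ] w 0.0089
   slope -1.0586568487299626 z(-60) 18.378989717208615
0.001 0.001 2 18.8 heel [-1.3398  0.2398  0.7235] f [-5.76  0.57  2.87] m [0.14 1.74 0.07] w 0.0087
   slope 0.5496194810996393 z(-60) 18.168386355284447
0.001 0.0005 2 19.3 heel [-1.1209  0.2115  0.5641] f [-6.22  0.1   4.63] m [ 0.14  1.97 -0.02] w 0.009
   slope 0.39164489229115895 z(-60) 18.035107031046977
0.001 0 2 19.8 heel [-1.0062  0.2359  0.4441] f [-5.8   1.01  6.74] m [-0.05  2.13 -0.04] w 0.0084
   slope 0.12194814973084595 z(-60) 18.03352717087867
0.001 -0.0005 2 20.3 heel [-0.8949  0.211   0.3353] f [-6.63 -0.53  9.77] m [-0.06  2.34 -0.04] w 0.0085
   slope 0.5910177809500647 z(-60) 18.006051456617758
```

```bash
cat >> h.py <<'E'
def lean(d):
    P=(cloud("side",d)-C)@B.T*1000-[0,-2.4,-2.8]
    # back face of upright, away from central rib and ears
    out=[]
    for lo,hi in((-33,-8),(8,30)):
        S=P[(P[:,0]>-6)&(P[:,0]<16)&(P[:,1]>lo)&(P[:,1]<hi)&(P[:,2]>22)&(P[:,2]<44)]
        S=S[abs(S[:,0]-np.median(S[:,0]))<7]
        for _ in range(4):
            G=np.c_[S[:,1:],np.ones(len(S))];k=np.linalg.lstsq(G,S[:,0],rcond=None)[0]
            r=S[:,0]-G@k;S=S[abs(r)<2*r.std()+.2]
        out+=[len(S),-k[1],k@[(lo+hi)/2,40,1]]
    return np.array(out)
E
python3 - <<'E'
from h import *
print('lean .22 ref',lean(np.load('pics/side2d.npy')))
print(np.mean([lean(vision.grab_frame("side")[1]) for _ in range(3)],axis=0))
go(.001,.0005,2);rep('a')
go(.002,.0005,2);rep('b')
go(.0035,.0005,2);rep('c')
print(np.mean([lean(vision.grab_frame("side")[1]) for _ in range(3)],axis=0))
E
```

```text
lean .22 ref [108.       0.2157  -0.1261  68.       0.238   -0.2624]
[82.      0.0059  6.482  52.3333  0.0053  6.6055]
a 20.8 heel [-1.1792  0.1321  0.5754] f [-6.12  0.01  4.07] m [ 0.07  1.96 -0.07] w 0.0086
   slope 0.4151151459398377 z(-60) 18.016689665994388
b 21.15 heel [-0.947   0.1191  0.3973] f [-8.03  1.31  5.52] m [ 0.08  2.42 -0.03] w 0.0086
   slope -0.4617714570085577 z(-60) 17.98723236627202
c 21.5 heel [-0.7665  0.1743  0.1748] f [-11.29  -0.83   6.88] m [ 0.03  3.13 -0.03] w 0.0089
   slope -0.2669085187263918 z(-60) 17.85070771060255
[83.     -0.004   6.6119 54.3333 -0.0185  6.7539]
```

Run:
```python
from h import *
f0=np.load('f0.npy')
for x,z,dg in((.003,.0005,1.6),(.003,0,1.6),(.003,0,1.4)):
    go(x,z,dg);ctrl.pause(.2)
    rep(f'{x} {z} {dg}')
    F=[];M=[]
    for _ in range(8):
        ctrl.pause(.03);s=get_state();F.append(B@s['contact_force']-f0);M.append((B@s['wrist_torque'])[1]+.1)
    f=np.mean(F,0);m=np.mean(M);print('   mean f',f,'cop from heel',(.23*-f[0]-m)/f[2]-.015)
print(np.mean([lean(vision.grab_frame("side")[1]) for _ in range(3)],axis=0),get_state()['time'])
im,_=vision.grab_frame("side");u,v=proj("side",C)[0].astype(int);cv2.imwrite("pics/side9c.png",cv2.resize(im[v-75:v+45,u-80:u+80],None,fx=5,fy=5,interpolation=cv2.INTER_CUBIC))
```

```text
0.003 0.0005 1.6 22.2 heel [-0.7997  0.1766  0.1984] f [-11.32   0.28   5.36] m [ 0.04  2.83 -0.06] w 0.0087
   slope -0.5373577378256011 z(-60) 17.928329231354006
   mean f [-12.6729   0.1461  10.7715] cop from heel -0.009632884737452321
0.003 0 1.6 23.02 heel [-0.7525  0.1548  0.1293] f [-12.41   0.21   8.29] m [-0.1   3.03 -0.07] w 0.0085
   slope 0.6116267160947059 z(-60) 18.087324588698237
   mean f [-13.2987  -0.1824  14.5602] cop from heel -0.017636172622114702
0.003 0 1.4 23.83 heel [-0.5938  0.1936  0.2046] f [-12.48   0.05   8.89] m [-0.07  3.01 -0.05] w 0.0089
   slope -0.40637458596716713 z(-60) 18.15327735891904
   mean f [-13.8893   0.0304  14.2539] cop from heel -0.0073100945302168405
[82.6667 -0.0085  6.7342 55.3333 -0.0018  6.7091] 24.35
```

View pics/side9c.png

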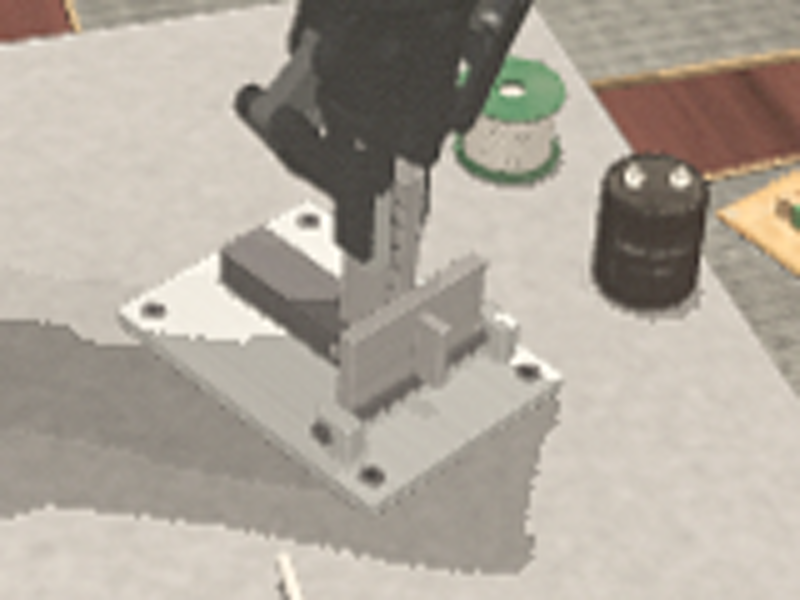

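The upright reads square (lean about 0 ± 0.01) and the stock lies down on the plate. I'll make one last small trim for even pressure, then hand in.

Run:
```python
from h import *
from station import ticket
f0=np.load('f0.npy')
go(.003,.0002,1.85);ctrl.pause(.3);rep('fin')
F=[];M=[]
for _ in range(8):
    ctrl.pause(.03);s=get_state();F.append(B@s['contact_force']-f0);M.append((B@s['wrist_torque'])[1]+.1)
f=np.mean(F,0);m=np.mean(M);print('f',f,'cop',(.23*-f[0]-m)/f[2]-.015)
l=np.mean([lean(vision.grab_frame("side")[1]) for _ in range(3)],axis=0);print(l)
if -f[0]>6 and f[2]>5 and max(abs(l[1]),abs(l[4]))<.03: print(ticket.close_job())
```

```text
fin 24.95 heel [-0.7984  0.1624  0.1641] f [-11.93  -0.05   7.43] m [-0.06  2.95 -0.04] w 0.0086
   slope -0.14362617404457478 z(-60) 17.998233374634736
f [-12.1857  -0.131   13.2947] cop -0.036643690934640996
[80.      0.0018  6.5834 55.     -0.0062  6.6097]
the job is handed in; nothing more can be done
None
```

The job is handed in at about 26 s: the square is still gripped and seated in the corner, stock flat on the plate, upright measured square to within about 0.01 rad, pressing with about 12 N on the upright and 13 N on the plate; a first slide jammed on the plate and was backed off, and the judge's result was not shown.

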